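Nest the domed sample covers hollow-up and lock the stack

ROBOT

A 7-joint arm with a two-finger parallel gripper is mounted at the origin on the work surface. World frame = base frame: x ahead of the robot, y to its left, z up, the work surface at z = 0. Lengths are in m, angles in rad, forces in N, time in s.
With the tool pointing down it reaches from about 0.425 to 0.95 m from the base axis. Payload 4.7 kg.
Tool frame: the origin (TCP) lies on the centre line of the jaws, within the pads' length; the fingertips stand robot.nose_length ahead of it and the grasp point (between the pads) lies 8 mm behind it (robot.nose_length is the distance from the TCP to the fingertips, in m); z points along the fingers, y is the line along which they close (so a half turn about z gives the same grasp; the last joint's range is limited). The gripper opens to 85 mm and grips with 20 to 120 N. Pads are 22 mm wide; open, the fingers measure 114 mm over their backs; the gripper's body (76 mm by 85 mm) begins 54 mm behind the grasp point. The pads swing forward as they close: fully open they stand 13 mm farther back than shut.
Start: joints at [-0.029, 0.469, -0.049, 1.532, 0.024, 1.141, -0.082], TCP at [0.675, 0, 0.242] pointing down, gripper open.
Joint ranges: [-2.59, 2.59], [-0.33, 1.99], [-1.39, 1.29], [0.1, 2.45], [-1.04, 4.18], [0.21, 1.99], [-2.66, 2.66]. Speed limits (rad/s): [2.57, 2.57, 3.14, 3.14, 3.14, 3.14, 3.14].

INTERFACE

Orientations are given as [roll, pitch, yaw] about the fixed x, y, z axes, in that order (R = Rz(yaw) Ry(pitch) Rx(roll)).
In Python, from plant import robot gives the robot as it stands. Calls block until the motion is done:
- robot.goto(position, orientation): joint-space move of the TCP to a pose.
- robot.move_straight(position, vel=0.15, attitude=None, contact_N=None): straight line of the TCP; attitude=None keeps the orientation; vel is the mean speed in m/s. With contact_N (N) it stops when the force on the tool has changed by that much, and returns True; else False.
- robot.move_joints(angles): joint-space move.
- robot.grip(opening, strength=None): opening from 0.0 (shut) to 1.0 (fully open); strength is the grip in N (None keeps the last); returns when the fingers have stopped.
- robot.sleep(seconds).
- robot.inverse_kinematics(position, orientation): joint angles nearest the present ones, or None.
- robot.sense(): the state.
- robot.grab_frame(name): name is "scene" or "side" or "wrist"; returns a dict with "image" (420x560x3 uint8, red, green, blue), "range_z" (420x560 float32, m along the optical axis (not along the pixel's ray), 0 where there is no reading), "fx", "fy", "cx", "cy" (pixels), "R" (3x3) and "t" (3): a world point X has camera coordinates R X + t. Camera axes: x right, y down, z forward; pixel columns grow to the right and rows downward; lengths in m; the calibration is good to about 2 mm. A picture is of the moment at which its call begins.
A pose or a line that the arm cannot do raises robot.IKError and nothing moves.
- robot.close_job(): hands the job in; it is judged then, once.
The state is a dict: "t": time; "joint_pos": joint angles; "joint_velocities": joint speeds; "effort": joint torques, N m; "tcp_pos": TCP position; "tcp_rot": TCP orientation; "wrist_force": force on the tool from outside, world axes, zero at the start; "torque": the same for the moment, N m; "opening": opening from 0.0 (shut) to 1.0 (fully open); "gripper_force": force on a finger pad.
Only numpy, scipy, OpenCV 4.12 (cv2) and the standard library are available. Lean on these libraries where they do the work, as an engineer would, in place of code of your own. Each camera call takes 0.05 s, during which the arm holds its last target. There are 200 camera calls.

TASK

Take the two domed steel covers out of the drying rack and stack them hollow side up in the large cover that already sits hollow-up on the round carrier: first the medium one (green tab), then the small one (orange tab), each cupped level and fully home inside the one below. Then swing the carrier's brass lock arm over the stack as far as it goes. Lay the covers in without letting them fall from a height, keep the large one seated in its place, and leave the jars, tin, cup, scoop and brush where they are.

Things in the scene. Friction and masses are not known exactly. Their poses are not given: they have to be found in the camera images.
- carrier: Dark round wooden board, 210 mm across, 12 mm thick, fixed to the counter. Origin: centre of its underside, z up. A brass ring 110 mm across and 6 mm high on it locates the large cover, which sits at its centre. A post stands 125 mm from the centre towards the carrier's -y.
- lock_pivot (a point): Point on the vertical axis of the post and its captive brass collar, at the collar's top, 96 mm above the counter. It does not move.
- lock_stud (a point): Upright red stud, 14 mm across, near the free end of the brass lock arm, 105 mm from the pivot axis; this point is 16 mm below the stud's top (132 mm above the counter) and turns with the arm. The stud rises from the arm's top, 92 mm above the counter; the arm's underside is 84 mm above the counter and clears the fully nested stack, whose highest point is about 73 mm above the counter.
- lock (a joint): Angle of the lock arm, rad. 0: parked, pointing along the carrier's -x; it grows as the arm turns clockwise seen from above; 1.57: end stop, locked, the arm pointing along the carrier's +y over the centre of the stack, above the red mark. Friction (about 0.12 N m, so 1 to 2 N at the stud) keeps it where it is left.
- rack: Fixed light wooden drying rack, 200 mm (x) by 130 mm (y), origin at the centre of its underside, z up. Two wooden fences across it, 100 mm wide, 95 mm high and 8 mm thick, with front (+x) faces 80 mm behind and 15 mm ahead of the origin along x, are the two slots; two steel rods along x, 52 mm apart, carry the covers' rims.
- large_mid (a point): Stainless domed cover, 3 mm wall, rim 150 mm across, 32 mm deep, black tab. Point: on the dome's axis, half-way between crown and rim plane. Axes: z from the flat crown to the open hollow side, x from the dome's axis to the tab. It starts hollow-up, loose, on the carrier's ring, crown down on the board, tab pointing anywhere but roughly along the carrier's +x.
- medium_mid (a point): Stainless domed cover, 3 mm wall, rim 124 mm across, 40 mm deep, green tab. Point: on the dome's axis, half-way between crown and rim plane. Axes: z from the flat crown to the open hollow side, x from the dome's axis to the tab. It starts standing on edge in one of the rack's two slots (either one): tab straight up, crown flat against the slot's fence, hollow facing along the rack's +x.
- small_mid (a point): Stainless domed cover, 3 mm wall, rim 96 mm across, 50 mm deep, orange tab. Point: on the dome's axis, half-way between crown and rim plane. Axes: z from the flat crown to the open hollow side, x from the dome's axis to the tab. It starts standing on edge in one of the rack's two slots (either one): tab straight up, crown flat against the slot's fence, hollow facing along the rack's +x.
- medium_tab (a point): Grip point of the medium cover's tab: 86 mm from the dome's axis, in the rim plane. The tab is a flat grip 9 mm thick (along the cover's z), 24 mm wide (y), reaching 36 mm out from the rim (radius 62 to 98 mm); this point is 24 mm out from the rim. Axes as medium_mid.
- medium: The same medium cover; origin at the outer centre of its crown. Mass about 200 g, varying. Flat crown of radius 30 mm, then a lower wall that slopes out to radius 50 mm at 12 mm from the crown, then steeply to the rim. Nested home, the crown rests on the 3 mm floor of the cover below; laid in tilted, it rolls 10 to 20 mm back towards its tab as it tips, and may stick until nudged or pressed.
- small_tab (a point): Grip point of the small cover's tab: 72 mm from the dome's axis, in the rim plane. The tab is a flat grip 9 mm thick (along the cover's z), 24 mm wide (y), reaching 36 mm out from the rim (radius 48 to 84 mm); this point is 24 mm out from the rim. Axes as small_mid.
- small: The same small cover; origin at the outer centre of its crown. Mass about 150 g, varying. Flat crown of radius 24 mm, then a lower wall that slopes out to radius 39 mm at 14 mm from the crown, then steeply to the rim. Nested home, the crown rests on the 3 mm floor of the cover below; laid in tilted, it rolls 10 to 20 mm back towards its tab as it tips, and may stick until nudged or pressed.
- large: The same large cover, about 300 g; origin at the outer centre of its crown (flat crown radius 36 mm).
- jar_a: Bystander: amber glass jar, 72 mm across, 100 mm high; origin at its underside.
- jar_b: Bystander: green glass jar, 72 mm across, 100 mm high; origin at its underside.
- tin: Bystander: red tin, 68 mm across, 90 mm high; origin at its underside.
- cup: Bystander: white tasting cup, 72 mm across, 60 mm high; origin at its underside.
- scoop: Bystander: aluminium scoop with wooden handle, about 215 mm long, origin between blade and handle; origin at its underside.
- brush: Bystander: hand brush lying on the counter; origin at its underside.
Things that resemble listed ones, but are neither listed nor needed, are in the scene too. What is shaped like the large but brown is not meant.

How it is judged:
On the way, in this order (a step that is already met when the one before it is completed fails the run):
1. the medium cover lies hollow-up, level and home in the large one, let go (horizontal distance between medium_mid and large_mid below 0.012 m and z of medium_mid in the frame of large_mid between 0.002 and 0.012 m and angle between medium_mid's own z axis and vertical below 0.08 rad and contact force between the fingers and medium below 0.05 N and value of joint lock below 0.6 rad), for 0.2 s.
2. the small cover lies hollow-up, level and home in the medium one, let go (horizontal distance between medium_mid and large_mid below 0.012 m and z of medium_mid in the frame of large_mid between 0.002 and 0.012 m and angle between each of medium_mid, small_mid's own z axis and vertical below 0.08 rad and horizontal distance between small_mid and medium_mid below 0.012 m and z of small_mid in the frame of medium_mid between 0.002 and 0.013 m and contact force between the fingers and small below 0.05 N and value of joint lock below 0.6 rad), for 0.2 s.
3. the lock arm is at its locked stop over the stack (horizontal distance between medium_mid and large_mid below 0.012 m and z of medium_mid in the frame of large_mid between 0.002 and 0.012 m and angle between each of medium_mid, small_mid's own z axis and vertical below 0.08 rad and horizontal distance between small_mid and medium_mid below 0.012 m and z of small_mid in the frame of medium_mid between 0.002 and 0.013 m and value of joint lock above 1.48 rad), for 0.2 s.
At the end, for the whole second after the job is handed in: Large cover level on the carrier within 12 mm of its centre; medium hollow-up in large and small in medium, each within 12 mm of the lower one's axis, 4.5 degrees of level and about 5 mm of its seated height; lock arm beyond 1.48 rad (5 degrees from its stop); all at rest (all of step 3 and horizontal distance between large_mid and carrier below 0.012 m and angle between large_mid's own z axis and vertical below 0.08 rad and z of large_mid in the frame of carrier below 0.034 m and linear speed of each of large, medium, small below 0.02 m/s); the robot touches nothing.
It fails at once if the medium cover falls freely (not touched by the fingers and faster than 1 m/s, a fall of over 5 cm) (contact force between the fingers and medium below 0.05 N and linear speed of medium above 1 m/s).
It fails at once if the small cover falls freely (not touched by the fingers and faster than 1 m/s, a fall of over 5 cm) (contact force between the fingers and small below 0.05 N and linear speed of small above 1 m/s).
It fails at once if the large cover is lifted or pushed out of its place (distance between large_mid and carrier above 0.05 m).
It fails at once if a jar, the tin, the cup, the scoop or the brush is moved by more than 30 mm (distance of any of jar_a, jar_b, tin, cup, scoop, brush from where it was at the start of the episode above 0.03 m).
It also fails if it takes over 67 s, if anything falls off the work surface, if the arm or the gripper's body presses on something with over 40 N, if the wrist force passes 120 N, or if a joint passes its speed limit or range.

## Working session

There is one attempt and no reset: what is moved stays moved. The work goes in short steps, each a Python script; the robot and the scene stay as the last script left them, time stands still between calls to the robot, and variables do not carry over. Pictures are saved under pics/ and viewed, at most 10 in all, crops included, and the job is handed in when it is done.

```bash
ls; mkdir -p pics; python3 - <<'E'
from plant import robot
import cv2, numpy as np, pickle
print(robot.nose_length, robot.sense())
fr={n:robot.grab_frame(n) for n in("scene","side")}
pickle.dump(fr,open('fr0.pkl','wb'))
for n,f in fr.items():
    print(n,f['fx'],f['cx'],f['cy'],-f['R'].T@f['t'],f['R'][2], (f['range_z']>0).mean())
    cv2.imwrite(f'pics/{n}0.png',cv2.cvtColor(f['image'],cv2.COLOR_RGB2BGR))
E
```

```text
pics
0.011 {'t': 0.0, 'joint_pos': array([-0.02887596,  0.46947817, -0.04860217,  1.53372622,  0.02411428,
        1.14099828, -0.08229311]), 'joint_velocities': array([-6.50603813e-04,  1.49969506e-03, -2.26730138e-04, -4.13695845e-05,
       -7.56522634e-04,  3.10477879e-04, -3.66481528e-04]), 'effort': array([ 1.18357209e-03, -5.10321057e+01, -4.63755790e-02, -2.37716943e+01,
        1.05899444e-02,  7.35067850e-03,  1.56414734e-05]), 'tcp_pos': array([ 6.74420886e-01, -5.13708800e-06,  2.41222995e-01]), 'tcp_rot': array([-3.13957069e+00,  8.50811312e-05,  1.57082402e+00]), 'wrist_force': array([-0.29007097,  0.21017985, -0.04788521]), 'torque': array([-0.05619948,  0.01446485,  0.02151592]), 'gripper_force': 0.0, 'opening': 0.9990997039454266}
scene 479.91607849592003 271.07880275383 209.873720491741 [0.92445207 0.6774012  1.38731203] [-0.27729725 -0.46764468 -0.83929416] 0.9959353741496598
side 462.14095893736095 278.17298926060295 203.36990645781705 [0.27901683 1.0045776  1.16182723] [ 0.16351524 -0.68596838 -0.70902056] 0.995829081632653
```

View pics/scene0.png

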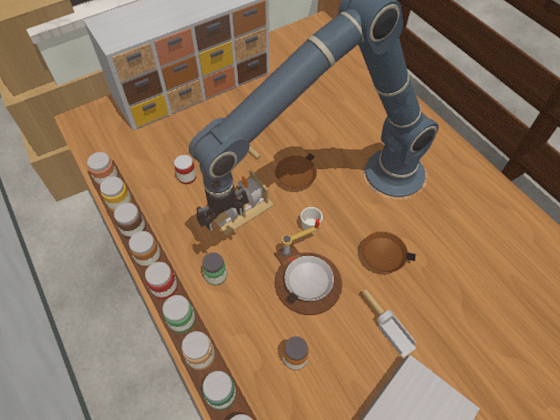

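View pics/side0.png

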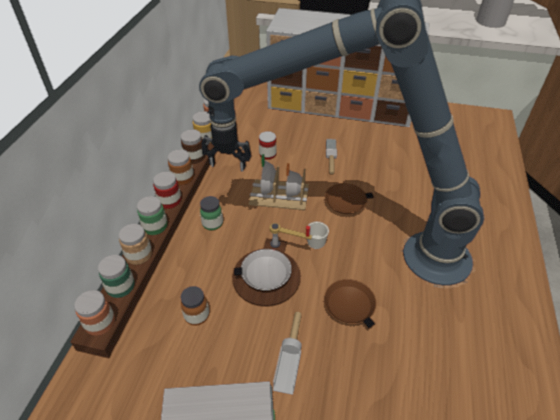

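The scene view shows the steel large cover on the dark carrier at (308,280), the post at (286,243) and the red stud at (317,224). The two brown domes at (295,172) and (383,252) are decoys. In the side view the rack is at (280,187), with the green tab at (263,160) and the orange tab at (290,170). I'll confirm these in an enlarged crop and measure from the depth data.

```bash
cat > h.py <<'E'
import numpy as np, cv2
def cloud(f):
    z=f['range_z']; v,u=np.mgrid[:z.shape[0],:z.shape[1]]
    c=np.stack([(u-f['cx'])/f['fx']*z,(v-f['cy'])/f['fy']*z,z],-1)
    P=(c-f['t'])@f['R']; P[z==0]=np.nan
    return P
def hsv(f): return cv2.cvtColor(f['image'],cv2.COLOR_RGB2HSV)
def crop(f,u0,v0,u1,v1,k,name):
    cv2.imwrite(name,cv2.resize(cv2.cvtColor(f['image'][v0:v1,u0:u1],cv2.COLOR_RGB2BGR),None,fx=k,fy=k,interpolation=cv2.INTER_CUBIC))
E
python3 - <<'E'
import pickle; from h import *
fr=pickle.load(open('fr0.pkl','rb'))
f=fr['side']; s=fr['scene']
a=cv2.resize(f['image'][130:310,200:340],None,fx=2.8,fy=2.8,interpolation=2)
b=cv2.resize(s['image'][165:345,190:290+80],None,fx=2.2,fy=2.2,interpolation=2)
h=max(a.shape[0],b.shape[0]); a=np.pad(a,((0,h-a.shape[0]),(0,0),(0,0)));b=np.pad(b,((0,h-b.shape[0]),(0,0),(0,0)))
cv2.imwrite('pics/c1.png',np.hstack([a,b])[:,:,::-1]); print(a.shape,b.shape)
for n,F in fr.items():
    P=cloud(F);H=hsv(F)
    def rep(lbl,m):
        q=P[m]; q=q[np.isfinite(q[:,0])]
        v,u=np.nonzero(m)
        print(n,lbl,len(q), 'px',(u.mean().round(),v.mean().round()) if len(u) else'', np.round(np.median(q,0),3), np.round(q.min(0),3),np.round(q.max(0),3)) if len(q) else print(n,lbl,0)
    z=P[...,2]; hh,ss,vv=H[...,0],H[...,1],H[...,2]
    win=(P[...,0]>.3)&(P[...,0]<.95)&(abs(P[...,1])<.6)
    v,u=np.mgrid[:420,:560]
    if n=='side': box=(u>240)&(u<310)&(v>140)&(v<205)
    else: box=(u>200)&(u<275)&(v>165)&(v<240)
    rep('green',box&(hh>45)&(hh<85)&(ss>110)); rep('orange',box&(hh>3)&(hh<13)&(ss>190)&(vv>110)&(z>.06))
    rep('redstud',win&((hh<6)|(hh>174))&(ss>180)&(z>.09)&(z<.15)&(u>280))
    # board disc
    b0=(P[...,0]-np.nan_to_num(0))
    cb=((u>225)&(u<305)&(v>240)&(v<305)) if n=='side' else ((u>265)&(u<350)&(v>245)&(v<318))
    m=cb&(z>.007)&(z<.017); q=P[m][:,:2]
    hull=cv2.convexHull(q.astype(np.float32))
    print(n,'board',len(q),cv2.minEnclosingCircle(hull))
    m=cb&(z>.035)&(z<.055); q=P[m][:,:2]
    print(n,'large rim',len(q),cv2.minEnclosingCircle(q.astype(np.float32)))
    rep('blacktab',cb&(vv<50)&(z>.03))
    rep('brass',win&(hh>14)&(hh<28)&(ss>120)&(z>.075)&(z<.105)&((u>262)&(u<315)&(v>215)&(v<245) if n=='side' else (u>275)&(u<325)&(v>215)&(v<255)))
E
```

```text
(504, 392, 3) (504, 396, 3)
scene green 0
scene orange 7 px (np.float64(244.0), np.float64(181.0)) [ 0.528 -0.163  0.138] [ 0.526 -0.169  0.117] [ 0.53  -0.154  0.144]
scene redstud 25 px (np.float64(317.0), np.float64(223.0)) [0.41  0.087 0.123] [0.403 0.081 0.097] [0.415 0.09  0.134]
scene board 2007 ((0.5106931924819946, 0.18393607437610626), 0.16768744587898254)
scene large rim 438 ((0.5204090476036072, 0.17291276156902313), 0.10201317816972733)
scene blacktab 0
scene brass 183 px (np.float64(299.0), np.float64(235.0)) [0.473 0.082 0.092] [0.394 0.058 0.075] [0.529 0.092 0.102]
side green 19 px (np.float64(263.0), np.float64(160.0)) [ 0.606 -0.146  0.167] [ 0.604 -0.158  0.15 ] [ 0.611 -0.137  0.179]
side orange 0
side redstud 20 px (np.float64(307.0), np.float64(231.0)) [0.408 0.089 0.12 ] [0.405 0.082 0.101] [0.412 0.092 0.132]
side board 1939 ((0.5141778588294983, 0.1876680999994278), 0.14624954760074615)
side large rim 409 ((0.5202588438987732, 0.17777015268802643), 0.09909649193286896)
side blacktab 55 px (np.float64(237.0), np.float64(271.0)) [0.588 0.231 0.049] [0.576 0.217 0.039] [0.6   0.242 0.056]
side brass 181 px (np.float64(289.0), np.float64(232.0)) [0.466 0.083 0.091] [0.398 0.059 0.08 ] [0.526 0.093 0.1  ]
```

View pics/c1.png

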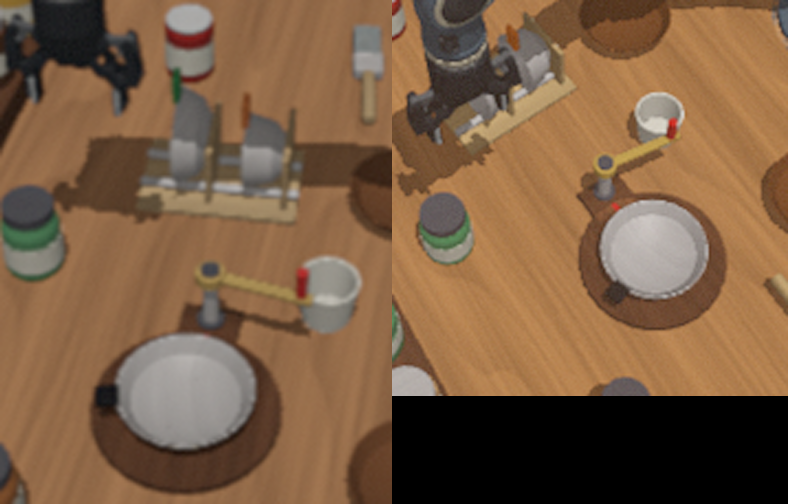

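The crop confirms one steel cover on the carrier. The medium cover (green tab) is in the front (+x) slot and the small one (orange tab) in the rear slot. Next I'll get precise fits, an IK scan over placing azimuths, and a wrist look above the rack.

```bash
cat >> h.py <<'E'
from scipy.optimize import least_squares
from scipy.spatial.transform import Rotation as Ro
def circ(q,r,c0):
    return least_squares(lambda c:np.hypot(*(q-c).T)-r,c0,loss='soft_l1',f_scale=.002).x
def rpy(R): return Ro.from_matrix(R).as_euler('xyz')
def place_R(al,th,s):
    x=np.array([np.cos(al)*np.cos(th),np.sin(al)*np.cos(th),np.sin(th)])
    z=np.array([-np.cos(al)*np.sin(th),-np.sin(al)*np.sin(th),np.cos(th)])
    C=np.c_[x,np.cross(z,x),z]          # cover frame
    tz=-x; ty=s*z
    return C,np.c_[np.cross(ty,tz),ty,tz]
E
python3 - <<'E'
import pickle; from h import *
from plant import robot
fr=pickle.load(open('fr0.pkl','rb'))
v,u=np.mgrid[:420,:560]
for n,F in fr.items():
    P=cloud(F);H=hsv(F); z=P[...,2]
    near=np.hypot(P[...,0]-.52,P[...,1]-.19)
    m=((near<.125)&(z>.007)&(z<.017)).astype(np.uint8)
    m=cv2.morphologyEx(m,cv2.MORPH_OPEN,np.ones((3,3)))
    q=P[m>0][:,:2]; c=np.array([.52,.19])
    for _ in range(3):
        d=q-c; a=np.round(np.arctan2(d[:,1],d[:,0])*30); r=np.hypot(*d.T)
        e=np.array([q[a==k][np.argmax(r[a==k])] for k in np.unique(a)])
        e=e[abs(np.hypot(*(e-c).T)-.105)<.02]
        c=circ(e,.105,c)
    print(n,'board centre',c,len(e))
    q=P[(near<.1)&(z>.0415)&(z<.047)][:,:2]; print(n,'large rim',circ(q,.0735,c),len(q))
    q=P[(np.hypot(P[...,0]-.46,P[...,1]-.08)<.1)&(z>.078)&(z<.096)&(H[...,1]>110)][:,:2]
    l=cv2.fitLine(q.astype(np.float32),cv2.DIST_HUBER,0,.01,.01).ravel();print('arm',l,q.max(0),q.min(0))
    # fences
    R0=(P[...,0]>.4)&(P[...,0]<.7)&(P[...,1]>-.26)&(P[...,1]<-.04)
    q=P[R0&(z>.086)&(z<.1)&(H[...,1]>70)]; print('fence pts',np.round(q[::max(1,len(q)//14)],3).tolist())
    q=P[R0&(z>.004)&(z<.03)&(H[...,1]>50)&(H[...,2]>120)]; print('base',len(q),np.round(np.percentile(q[:,2],[5,50,95]),3),cv2.minAreaRect(q[:,:2].astype(np.float32)))
c=np.array([.52,.185])
for al in range(-60,271,30):
  for s in(1,-1):
    o=[]
    for (hh,rt) in((.078,.078),(.105,.066)):
        C,T=place_R(np.radians(al),.21,s)
        p=[*(c+.083*np.array([np.cos(np.radians(al)),np.sin(np.radians(al))])),hh]
        k=robot.inverse_kinematics(p,rpy(T)); o.append(None if k is None else np.round(k,2).tolist())
    if any(o): print(al,s,o)
E
```

```text
scene board centre [0.5096503  0.19742479] 174
scene large rim [0.51050305 0.19907868] 150
arm [ 0.99781084 -0.06613299  0.4788555   0.08076625] [0.52873245 0.09156138] [0.39359008 0.05750344]
fence pts [[0.474, -0.218, 0.095], [0.472, -0.209, 0.092], [0.469, -0.2, 0.094], [0.476, -0.196, 0.092], [0.471, -0.19, 0.091], [0.469, -0.18, 0.095], [0.47, -0.172, 0.099], [0.525, -0.198, 0.097], [0.467, -0.164, 0.094], [0.474, -0.159, 0.094], [0.468, -0.15, 0.094], [0.47, -0.146, 0.09], [0.466, -0.134, 0.095], [0.46, -0.131, 0.089], [0.468, -0.123, 0.092], [0.566, -0.137, 0.098]]
base 766 [0.004 0.009 0.015] ((0.5500596761703491, -0.14908334612846375), (0.21769312024116516, 0.2996690273284912), 89.95256805419922)
side board centre [0.51046575 0.19709798] 146
side large rim [0.5092617  0.19986608] 161
arm [ 0.9991699  -0.04073759  0.4690356   0.08307835] [0.52534399 0.09230186] [0.39765108 0.05609917]
fence pts [[0.572, -0.208, 0.096], [0.565, -0.194, 0.094], [0.471, -0.209, 0.095], [0.499, -0.187, 0.1], [0.492, -0.189, 0.094], [0.47, -0.186, 0.097], [0.469, -0.18, 0.097], [0.562, -0.151, 0.0
[... 801 characters left out ...]
 1.67, -2.44]]
90 -1 [[-0.76, 1.06, -0.19, 1.44, 0.8, 1.95, 0.33], [-0.77, 1.02, -0.18, 1.45, 0.8, 1.96, 0.35]]
120 1 [[-1.4, 0.99, 0.47, 1.88, 0.77, 1.27, -2.63], [-1.33, 0.91, 0.38, 1.89, 0.84, 1.35, -2.65]]
120 -1 [[-0.92, 0.92, -0.18, 1.85, 1.07, 1.67, 0.26], [-0.92, 0.88, -0.19, 1.86, 1.07, 1.69, 0.29]]
150 1 [[-2.01, 1.41, 1.1, 2.33, 0.68, 0.3, -2.52], [-2.0, 1.31, 1.11, 2.34, 0.83, 0.35, -2.6]]
150 -1 [[-1.09, 0.84, -0.1, 2.28, 1.46, 1.44, 0.01], [-1.08, 0.78, -0.12, 2.3, 1.45, 1.45, 0.06]]
270 1 [[0.9, 1.12, -0.86, 1.96, -0.71, 0.89, 2.43], [0.91, 1.07, -0.89, 1.96, -0.73, 0.91, 2.4]]
270 -1 [[0.86, 1.08, -0.81, 1.96, -0.77, 0.92, -0.66], [0.86, 1.03, -0.8, 1.97, -0.81, 0.95, -0.67]]
```

```bash
cat >> h.py <<'E'
CC=np.array([.510,.1985]); PSI=.11; RO=np.array([.552,-.157]); PIV=np.array([.504,.0735])
def rack_R(s):
    x=np.array([0,0,1.]); z=np.array([np.cos(PSI),np.sin(PSI),0])
    ty=s*z; tz=-x
    return np.c_[np.cross(ty,tz),ty,tz]
E
python3 - <<'E'
import pickle; from h import *
from plant import robot
for s in(1,-1):
    k=robot.inverse_kinematics([.607,-.151,.29],rpy(rack_R(s))); print(s,None if k is None else np.round(k,2))
fr=pickle.load(open('fr0.pkl','rb'))
P=cloud(fr['side'])
for nm,(u,v) in dict(jara=(193,295),jarg=(210,205),scoop=(293,345),scooph=(296,322),decoy=(350,300),decoy2=(347,198),cup=(318,230)).items(): print(nm,np.round(P[v,u],3))
robot.goto([.607,-.151,.29],rpy(rack_R(-1)))
F=robot.grab_frame('wrist'); fr={'wrist':F,'scene':robot.grab_frame('scene')}; pickle.dump(fr,open('fr1.pkl','wb'))
print(robot.sense()['joint_pos'].round(2),robot.sense()['t'], -F['R'].T@F['t'],F['R'][2])
cv2.imwrite('pics/w1.png',F['image'][:,:,::-1])
E
```

```text
1 [ 0.21  0.35 -0.04  1.6   0.01  1.19  0.27]
-1 [-0.28  0.39  0.63  1.63 -0.24  1.2  -2.63]
jara [0.668 0.37  0.1  ]
jarg [0.736 0.037 0.103]
scoop [0.379 0.427 0.053]
scooph [0.386 0.35  0.036]
decoy [0.25  0.222 0.001]
decoy2 [ 0.313 -0.203 -0.001]
cup [ 0.385 -0.003  0.027]
[-0.28  0.39  0.63  1.63 -0.24  1.2  -2.63] 2.375 [ 0.61567019 -0.21786537  0.42203745] [-0.02924838  0.26502808 -0.96379699]
```

View pics/w1.png

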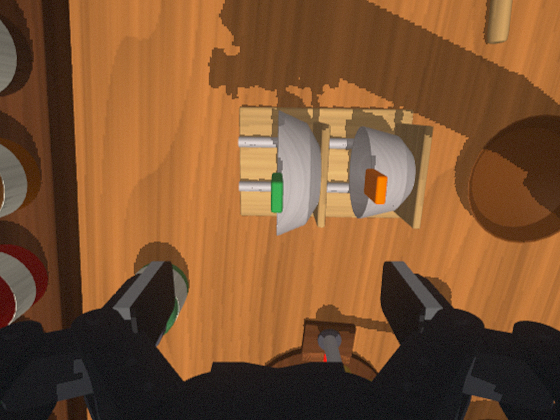

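The wrist view shows the green tab at (277,193), the orange tab at (375,186), and both covers standing against their fences. Next I'll measure the tab tops and check the IK chain.

```bash
cat >> h.py <<'E'
CV=dict(medium=dict(tab=.086,rc=.030,dep=.040,floor=.015,ax=.081,off=.055),
        small=dict(tab=.072,rc=.024,dep=.050,floor=.018,ax=.065,off=-.030))
def place_tcp(n,al,th,s,shift=0.,up=0.,tcpr=None):
    """TCP pose with far crown edge on floor; shift: toward tab (m); up: extra height"""
    c=CV[n]; C,T=place_R(al,th,s)
    a=np.array([np.cos(al),np.sin(al),0])
    E=np.array([*CC,c['floor']])-a*(c['rc']-shift)
    r=(c['tab']-.008) if tcpr is None else tcpr
    p=E+C[:,0]*(c['rc']+r)+C[:,2]*c['dep']+[0,0,up]
    return p,rpy(T)
E
python3 - <<'E'
import pickle; from h import *
from plant import robot
F=pickle.load(open('fr1.pkl','rb'))['wrist']; P=cloud(F);H=hsv(F);z=P[...,2]
for n,lo,hi in(('medium',45,85),('small',5,18)):
    v,u=np.mgrid[:420,:560]
    m=(H[...,0]>=lo)&(H[...,0]<=hi)&(H[...,1]>150)&(z>.08)&(v<230)&(v>140)&(u>250)&(u<400)
    q=P[m]; zt=np.percentile(q[:,2],95); top=q[q[:,2]>zt-.005]
    r=cv2.minAreaRect((top[:,:2]*1000).astype(np.float32)); print(n,len(q),zt,np.round(top.mean(0),4),r)
m=(z>.088)&(z<.099)&(H[...,1]>60)&(P[...,0]>.4)&(P[...,0]<.62)&(P[...,1]<-.06)&(P[...,1]>-.25)
for lo,hi in((.44,.495),(.54,.59)):
    q=P[m&(P[...,0]>lo)&(P[...,0]<hi)][:,:2]; l=cv2.fitLine(q.astype(np.float32),cv2.DIST_HUBER,0,.01,.01).ravel(); print('fence',len(q),l,np.arctan2(-l[0]*np.sign(l[1]),abs(l[1])),q.min(0),q.max(0))
for s in(1,-1):
  for al in(90,105,120,135):
    for up in(0,.2):
      p,o=place_tcp('medium',np.radians(al),.24,s,0,up); k=robot.inverse_kinematics(p,o); print(s,al,up,p.round(3),None if k is None else np.round(k,2))
E
```

```text
medium 306 0.17715816615823443 [ 0.6097 -0.1576  0.176 ] ((609.9723510742188, -157.69094848632812), (7.408248424530029, 22.1953067779541), 6.5126237869262695)
small 627 0.14711669265423535 [ 0.5259 -0.1661  0.1459] ((525.423583984375, -166.02914428710938), (8.420315742492676, 23.840576171875), 6.5785298347473145)
fence 1074 [ 0.10413291 -0.9945634   0.47343415 -0.17956015] 0.10432204 [ 0.46275025 -0.22084928] [ 0.47917751 -0.1214323 ]
fence 828 [ 0.10365095 -0.9946137   0.5658139  -0.1649119 ] 0.10383746 [ 0.55710821 -0.21154419] [ 0.586043   -0.11252146]
1 90 0 [0.51  0.264 0.08 ] [-1.23  1.12  0.58  1.51  0.38  1.6  -2.42]
1 90 0.2 [0.51  0.264 0.28 ] [-1.28  0.86  0.68  1.51  0.52  1.78 -2.25]
1 105 0 [0.493 0.262 0.08 ] [-1.33  1.05  0.55  1.7   0.54  1.41 -2.48]
1 105 0.2 [0.493 0.262 0.28 ] [-1.39  0.76  0.64  1.69  0.66  1.61 -2.3 ]
1 120 0 [0.477 0.255 0.08 ] [-1.59  1.1   0.77  1.91  0.55  1.08 -2.41]
1 120 0.2 [0.477 0.255 0.28 ] [-1.49  0.65  0.61  1.89  0.83  1.44 -2.37]
1 135 0 [0.464 0.245 0.08 ] [-1.72  1.08  0.8   2.11  0.77  0.83 -2.58]
1 135 0.2 [0.464 0.245 0.28 ] [-1.78  0.63  0.88  2.1   0.94  1.15 -2.37]
-1 90 0 [0.51  0.264 0.08 ] [-0.73  1.04 -0.24  1.47  0.8   1.93  0.29]
-1 90 0.2 [0.51  0.264 0.28 ] [-0.97  0.77  0.14  1.48  0.72  1.97  0.65]
-1 105 0 [0.493 0.262 0.08 ] [-0.68  1.01 -0.43  1.66  1.02  1.92  0.22]
-1 105 0.2 [0.493 0.262 0.28 ] [-0.81  0.68 -0.24  1.65  0.95  1.97  0.54]
-1 120 0 [0.477 0.255 0.08 ] [-0.61  1.01 -0.62  1.85  1.23  1.94  0.15]
-1 120 0.2 [0.477 0.255 0.28 ] [-0.74  0.61 -0.43  1.84  1.11  1.9   0.51]
-1 135 0 [0.464 0.245 0.08 ] [-0.64  0.96 -0.62  2.05  1.39  1.86  0.12]
-1 135 0.2 [0.464 0.245 0.28 ] [-0.51  0.61 -0.81  2.03  1.32  1.94  0.47]
```

```bash
sed -i 's/PSI=.11;/PSI=.105;/' h.py; python3 - <<'E'
from h import *
from plant import robot
o=rpy(rack_R(1))
robot.goto([.6095,-.1575,.29],o); robot.grip(.5,80)
print(robot.move_straight([.6095,-.1575,.157],.1,contact_N=15), robot.sense()['tcp_pos'].round(4))
robot.grip(0,80); S=robot.sense(); print(S['opening'],S['gripper_force'],S['wrist_force'].round(2),S['t'])
robot.move_straight([.6095,-.1575,.36],.15); S=robot.sense(); print(S['opening'],S['wrist_force'].round(2),S['torque'].round(3),S['t'])
p,oo=place_tcp('medium',np.radians(105),.24,1,.004,.22)
try: robot.move_straight(p,.2,attitude=oo)
except robot.IKError as e: print('IKE',e)
S=robot.sense(); print(S['tcp_pos'].round(3),S['joint_pos'].round(2),S['t'])
for n in('scene','side'): cv2.imwrite(f'pics/{n}2.png',robot.grab_frame(n)['image'][:,:,::-1])
E
```

```text
False [ 0.61   -0.1576  0.1577]
0.09160696137688856 78.12482714653015 [1.25 0.7  1.08] 7.225
0.09029386847787306 [-0.14  0.28 -2.73] [-0.006 -0.024  0.014] 8.725
[0.492 0.265 0.3  ] [-0.92  0.65 -0.08  1.65  0.91  1.92 -2.53] 12.175
```

View pics/scene2.png

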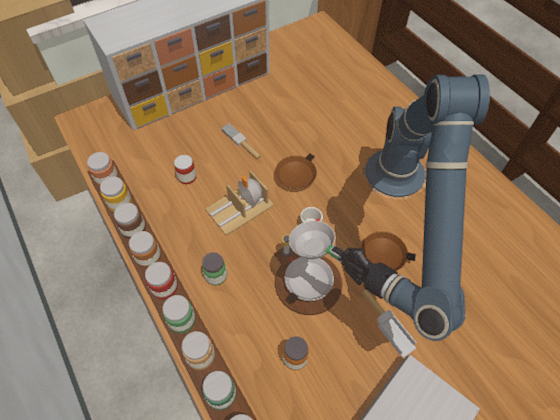

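The medium cover is held hollow-up above the carrier, with its rim at (312,240) and the green tab pointing at the gripper. The rack and bystanders are undisturbed, so I'll lower it.

```bash
python3 - <<'E'
from h import *
from plant import robot
al=np.radians(105)
p,oo=place_tcp('medium',al,.24,1,.004,.03); robot.move_straight(p,.12,contact_N=15)
p,oo=place_tcp('medium',al,.24,1,.004,-.006); print(robot.move_straight(p,.03,contact_N=3),p.round(4))
S=robot.sense(); print(S['tcp_pos'].round(4),S['wrist_force'].round(2),S['t'])
import pickle; F={n:robot.grab_frame(n) for n in('scene','side')}
a=np.hstack([cv2.resize(F['scene']['image'][215:325,250:370],None,fx=3.3,fy=3.3,interpolation=2),cv2.resize(F['side']['image'][210:320,200:320],None,fx=3.3,fy=3.3,interpolation=2)])
cv2.imwrite('pics/c3.png',a[:,:,::-1])
E
```

```text
True [0.492  0.2655 0.0735]
[0.4918 0.2657 0.0797] [0.56 1.84 2.27] 14.925
```

View pics/c3.png

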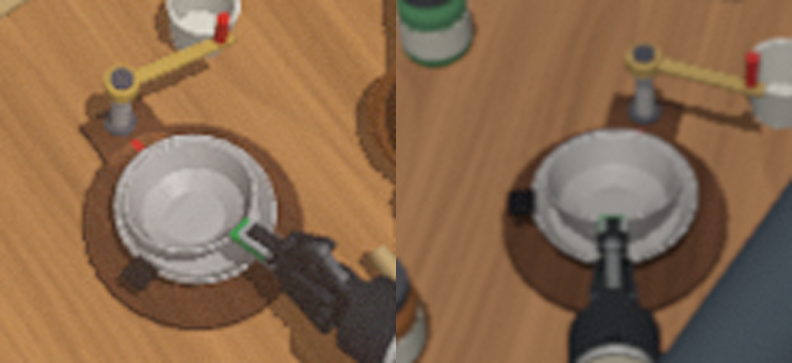

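It touches down at the expected height, with the medium tilted inside the large cover. I'll open slightly, back out along the tool and check.

```bash
cat >> h.py <<'E'
def disc(F,n,zr,rad,tol=.003):
    """rim circle centre of steel-grey points in height band, robust"""
    P=cloud(F);H=hsv(F); m=(H[...,1]<70)&(abs(P[...,2]-zr)<tol)&(np.hypot(P[...,0]-CC[0],P[...,1]-CC[1])<.1)
    return P[m]
def rimfit(F,rad,lo,hi):
    """plane of rim: take top points per azimuth near radius"""
    P=cloud(F);H=hsv(F); d=np.hypot(P[...,0]-CC[0],P[...,1]-CC[1])
    q=P[(H[...,1]<80)&(P[...,2]>lo)&(P[...,2]<hi)&(d<.11)]
    c=circ(q[:,:2],rad,CC)
    q=q[abs(np.hypot(*(q[:,:2]-c).T)-rad)<.004]
    A=np.c_[q[:,:2]-c,np.ones(len(q))]; k=np.linalg.lstsq(A,q[:,2],rcond=None)[0]
    return c.round(4),k.round(4),len(q)
def retreat(robot,d,vel=.08):
    S=robot.sense(); R=Ro.from_euler('xyz',S['tcp_rot']).as_matrix()
    robot.move_straight(S['tcp_pos']-d*R[:,2],vel)
E
python3 - <<'E'
from h import *
from plant import robot
robot.grip(.22,80); S=robot.sense(); print(S['wrist_force'].round(2),S['opening'])
retreat(robot,.07); S=robot.sense(); print(S['wrist_force'].round(2),S['t'])
robot.sleep(.2)
F={n:robot.grab_frame(n) for n in('scene','side')}
for n in F: print(n,rimfit(F[n],.0605,.050,.075))
a=np.hstack([cv2.resize(F['scene']['image'][215:325,250:370],None,fx=3.3,fy=3.3,interpolation=2),cv2.resize(F['side']['image'][210:320,200:320],None,fx=3.3,fy=3.3,interpolation=2)])
cv2.imwrite('pics/c4.png',a[:,:,::-1])
E
```

```text
[-0.16 -0.24 -0.71] 0.21877825660772438
[ 0.34 -0.27  0.18] 16.3167
scene (array([0.511 , 0.2032]), array([-0.0002,  0.0044,  0.0543]), 139)
side (array([0.5102, 0.2038]), array([-0.0003,  0.0088,  0.0543]), 154)
```

View pics/c4.png

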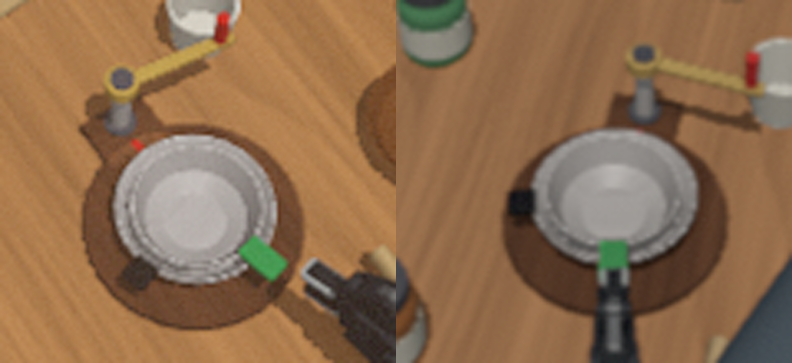

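The medium lies level and home: its rim is at z≈0.0543 and its centre within about 4 mm of the large's. In c4 the green tab is at (263,258) and points toward the gripper. Next is the small cover.

```bash
sed -i 's/CC=np.array(\[.510,.1985\])/CC=np.array([.5105,.2025])/' h.py; python3 - <<'E'
from h import *
from plant import robot
S=robot.sense(); p=S['tcp_pos']; robot.move_straight(p+[0,0,.22],.25)
o=rpy(rack_R(1)); al=np.radians(105)
robot.move_straight([.5257,-.166,.30],.25,attitude=o); robot.grip(.5,80)
print(robot.sense()['joint_pos'].round(2), robot.move_straight([.5257,-.166,.127],.12,contact_N=15), robot.sense()['t'])
robot.grip(0,80); S=robot.sense(); print(S['opening'],S['wrist_force'].round(2),S['t'])
robot.move_straight([.5257,-.166,.33],.18); S=robot.sense(); print(S['opening'],S['wrist_force'].round(2))
p,oo=place_tcp('small',al,.26,1,.003,.2)
robot.move_straight(p,.2,attitude=oo)
p,oo=place_tcp('small',al,.26,1,.003,.03); robot.move_straight(p,.15,contact_N=15)
p,oo=place_tcp('small',al,.26,1,.003,-.006); print(robot.move_straight(p,.03,contact_N=3),p.round(4))
S=robot.sense(); print(S['tcp_pos'].round(4),S['joint_pos'].round(2),S['opening'],S['wrist_force'].round(2),S['t'])
F={n:robot.grab_frame(n) for n in('scene','side')}
a=np.hstack([cv2.resize(F['scene']['image'][215:325,250:370],None,fx=3.3,fy=3.3,interpolation=2),cv2.resize(F['side']['image'][210:320,200:320],None,fx=3.3,fy=3.3,interpolation=2)])
cv2.imwrite('pics/c5.png',a[:,:,::-1])
E
```

```text
[-0.24  0.23  0.57  1.78 -0.14  1.17  0.48] False 23.475
0.09003105506011407 [2.08 0.94 1.32] 23.875
0.08446967579518494 [ 0.02 -0.03 -0.82]
True [0.4973 0.2519 0.0829]
[0.497  0.2521 0.0894] [-1.15  0.95  0.29  1.71  0.71  1.51 -2.62] 0.08967335074107116 [-0.53  2.23  3.9 ] 31.0167
```

View pics/c5.png

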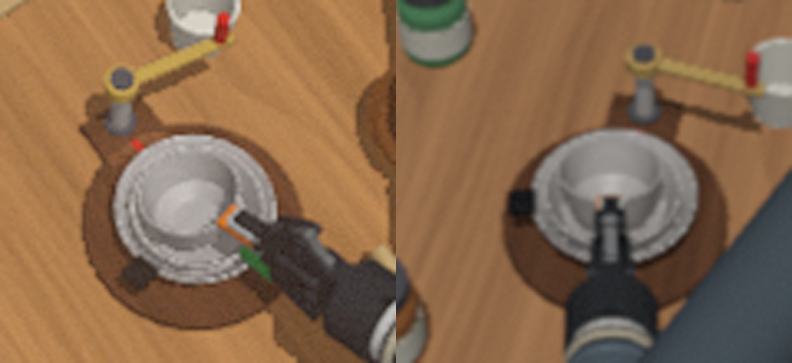

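The small cover is tilted inside the medium and in contact at the expected height, so I'll release and back out.

```bash
python3 - <<'E'
from h import *
from plant import robot
robot.grip(.2,80); S=robot.sense(); print(S['wrist_force'].round(2),S['opening'])
retreat(robot,.09); S=robot.sense(); print(S['wrist_force'].round(2),S['t'])
F={n:robot.grab_frame(n) for n in('scene','side')}
for n in F: print(n,'med',rimfit(F[n],.0605,.050,.059),'small',rimfit(F[n],.0465,.062,.085))
a=np.hstack([cv2.resize(F['scene']['image'][215:325,250:370],None,fx=3.3,fy=3.3,interpolation=2),cv2.resize(F['side']['image'][210:320,200:320],None,fx=3.3,fy=3.3,interpolation=2)])
cv2.imwrite('pics/c6.png',a[:,:,::-1])
E
```

```text
[-0.51  0.9   2.42] 0.20150221904041013
[ 0.5  -0.86 -0.77] 32.65
scene med (array([0.5121, 0.2053]), array([ 0.0115, -0.0034,  0.0539]), 102) small (array([0.5102, 0.2072]), array([0.0016, 0.0094, 0.067 ]), 123)
side med (array([0.5096, 0.2057]), array([-0.0006,  0.0116,  0.0544]), 143) small (array([0.5102, 0.2081]), array([-0.0142,  0.0158,  0.0669]), 127)
```

View pics/c6.png

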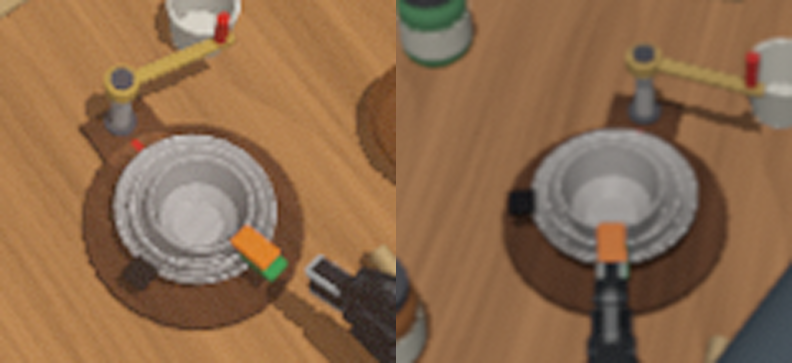

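Both covers are nested and level, with rims at 0.054 and 0.067. In c6 the orange tab is at (258,250). Now I'll plan the lock: grip the stud lightly and lead it round the arc.

```bash
cat >> h.py <<'E'
YC=-.05
def lock_pose(phi,s,tilt,z=.112):
    c,si=np.cos(YC),np.sin(YC); Rc=np.array([[c,-si],[si,c]])
    p=PIV+Rc@(.105*np.array([-np.cos(phi),np.sin(phi)])); t=Rc@np.array([np.sin(phi),np.cos(phi)])
    ty=s*np.array([*t,0]); tz=np.array([0,0,-1.])
    T=np.c_[np.cross(ty,tz),ty,tz]
    T=T@Ro.from_euler('y',tilt).as_matrix()   # lean about closing axis
    return np.array([*p,z]),rpy(T)
E
python3 - <<'E'
from h import *
from plant import robot
for s in(1,-1):
  for tilt in(0,.25,-.25):
    o=[]
    for ph in(0,.4,.8,1.2,1.57):
        k=robot.inverse_kinematics(*lock_pose(ph,s,tilt)); o.append('-' if k is None else str(np.round(k,1)))
    print(s,tilt,*o)
E
```

```text
1 0 [ 0.7  0.5 -1.2  2.2  0.6  0.8  0.6] [-0.2  0.3 -0.2  2.2  0.1  0.7  0.7] [-0.3  0.3 -0.2  2.1  0.1  0.7  0.2] [-0.2  0.4 -0.2  2.1  0.1  0.7 -0.2] [-0.2  0.4 -0.2  2.   0.1  0.8 -0.6]
1 0.25 [ 0.6  0.6 -1.2  2.1  0.5  1.1  0.7] [ 0.6  0.6 -1.2  2.1  0.5  1.   0.3] [-0.5  0.4  0.3  2.1 -0.4  0.9  0.8] [ 0.2  0.4 -0.6  2.   0.   0.7 -0. ] [ 0.2  0.5 -0.6  2.   0.1  0.6 -0.5]
1 -0.25 [ 0.7  0.3 -1.2  2.4  0.9  0.6  0.4] [-0.6  0.2  0.1  2.3  0.4  0.5  0.3] [-0.5  0.3 -0.   2.2  0.4  0.7 -0.2] [-0.5  0.4 -0.1  2.1  0.4  0.8 -0.5] [-0.4  0.5 -0.1  1.9  0.3  0.9 -0.8]
-1 0 [-0.5  0.2  0.3  2.3 -0.1  0.6 -1.8] [-0.7  0.3  0.3  2.2 -0.1  0.7 -2.3] [-0.8  0.3  0.5  2.2 -0.2  0.7 -2.6] [-1.3  0.6  1.1  2.1 -0.7  0.9 -2.5] [ 0.4  0.7 -1.2  1.9  0.8  1.   2. ]
-1 0.25 [-0.8  0.1  0.4  2.4  0.1  0.4 -2.1] [-1.5  0.4  1.1  2.4 -0.3  0.5 -2.1] [-1.5  0.5  1.1  2.3 -0.4  0.6 -2.5] [ 0.3  0.7 -1.2  2.   0.9  1.2  2.1] [ 0.3  0.8 -1.2  1.9  0.9  1.3  1.8]
-1 -0.25 [-0.4  0.3  0.2  2.1 -0.2  0.9 -1.7] [-0.5  0.3  0.3  2.1 -0.3  0.9 -2. ] [-0.6  0.4  0.3  2.1 -0.5  0.9 -2.3] [-0.6  0.4  0.4  2.1 -0.6  0.8 -2.6] [-1.1  0.6  1.1  2.1 -1.   1.  -2.6]
```

```bash
python3 - <<'E'
from h import *
from plant import robot
S=robot.sense(); robot.move_straight(S['tcp_pos']+[0,0,.22],.25)
p,o=lock_pose(0,1,0,.26); robot.goto(p,o); robot.grip(.6,20)
p,o=lock_pose(0,1,0); print(robot.move_straight(p,.1,contact_N=8)); S=robot.sense(); print(S['tcp_pos'].round(3),S['joint_pos'].round(2),S['t'])
robot.grip(0,20); S=robot.sense(); print(S['opening'],S['wrist_force'].round(1),S['t'])
import pickle; pickle.dump({n:robot.grab_frame(n) for n in('scene','side')},open('fr7.pkl','wb'))
if S['opening']>.12:
  for ph in np.arange(.2,1.61,.2):
    try: c=robot.move_straight(*[lock_pose(ph,1,0)[0]],.07,attitude=lock_pose(ph,1,0)[1],contact_N=15)
    except robot.IKError as e: print('IKE',ph,e); break
    S=robot.sense(); print(round(ph,2),c,S['tcp_pos'].round(3),S['opening'].round(3),S['wrist_force'].round(1),S['t'])
    if c: break
E
```

```text
False
[0.399 0.079 0.112] [-1.09  0.32  0.95  2.31 -0.41  0.69  1.68] 38.775
0.15377554252613285 [-1.9  1.7  4.2] 39.1917Traceback (most recent call last):
  File "<stdin>", line 12, in <module>
AttributeError: 'float' object has no attribute 'round'
```

```bash
python3 - <<'E'
from h import *
from plant import robot
for ph in (.4,.6,.8,1.0,1.2,1.4,1.6):
    p,o=lock_pose(ph,1,0)
    try: c=robot.move_straight(p,.07,attitude=o,contact_N=15)
    except robot.IKError as e: print('IKE',ph,e); break
    S=robot.sense(); print(round(ph,2),c,S['tcp_pos'].round(3),round(S['opening'],3),S['wrist_force'].round(1),S['t'])
    if c: break
E
```

```text
0.4 False [0.41  0.12  0.112] 0.158 [-3.1  2.5  6.6] 40.1917
0.6 False [0.42  0.138 0.112] 0.155 [-3.3  3.   6.6] 40.6417
0.8 False [0.434 0.154 0.112] 0.156 [-3.8  3.4  7.9] 41.0917
1.0 False [0.452 0.167 0.112] 0.156 [-3.5  8.   7.3] 41.5417
1.2 False [0.471 0.177 0.112] 0.155 [-3.7  8.9  6.9] 41.9917
1.4 False [0.492 0.183 0.112] 0.159 [-1.1 10.7  5.9] 42.4417
1.6 True [0.51  0.185 0.112] 0.157 [-2.1  0.6  7.3] 42.8
```

```bash
python3 - <<'E'
from h import *
from plant import robot
S=robot.sense(); print(robot.move_straight(S['tcp_pos']+[.005,0,0],.03,contact_N=12),robot.sense()['tcp_pos'].round(4),robot.sense()['wrist_force'].round(1))
robot.grip(.5); S=robot.sense(); robot.move_straight(S['tcp_pos']+[0,0,.15],.15)
robot.goto([.55,-.1,.35],S['tcp_rot'])
print(robot.sense()['wrist_force'].round(2),robot.sense()['t'])
F={n:robot.grab_frame(n) for n in('scene','side')}
for n in F:
    print(n,'med',rimfit(F[n],.0605,.050,.059),'small',rimfit(F[n],.0465,.062,.075),'large',rimfit(F[n],.0735,.041,.047))
    P=cloud(F[n]);H=hsv(F[n]);m=((H[...,0]<6)|(H[...,0]>174))&(H[...,1]>170)&(P[...,2]>.098)&(P[...,2]<.14)&(np.hypot(P[...,0]-.5,P[...,1]-.15)<.12)
    print('stud',np.median(P[m],0).round(4),m.sum())
a=np.hstack([cv2.resize(F['scene']['image'][215:325,250:370],None,fx=3.3,fy=3.3,interpolation=2),cv2.resize(F['side']['image'][210:320,200:320],None,fx=3.3,fy=3.3,interpolation=2)])
cv2.imwrite('pics/c8.png',a[:,:,::-1])
E
```

```text
True [0.5099 0.1846 0.1122] [-3.6  0.7  7. ]
[0.41 1.65 0.38] 45.7
scene med (array([0.5116, 0.2037]), array([0.0111, 0.0126, 0.0546]), 106) small (array([0.5102, 0.2075]), array([0.0098, 0.007 , 0.0674]), 107) large (array([0.5105, 0.2016]), array([0.0072, 0.0116, 0.0441]), 109)
stud [0.5128 0.1822 0.1231] 25
side med (array([0.5096, 0.2059]), array([-0.0003,  0.0115,  0.0542]), 116) small (array([0.51  , 0.2084]), array([0.0053, 0.0169, 0.0672]), 116) large (array([0.509 , 0.2025]), array([0.0002, 0.0058, 0.0441]), 124)
stud [0.5098 0.1835 0.1256] 34
```

View pics/c8.png

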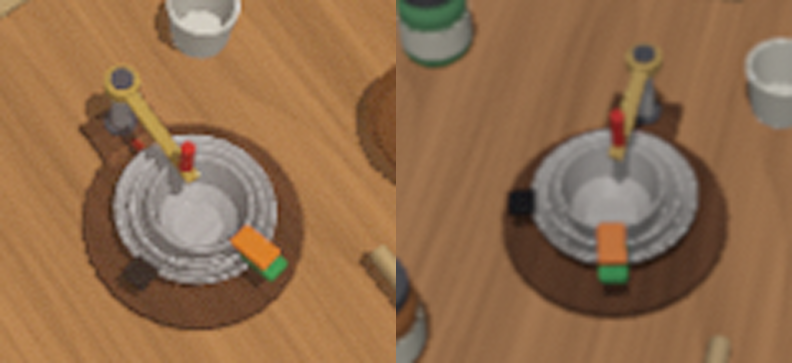

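The arm is over the stack, but the stop isn't proven: the chord suggests 1.45–1.57 rad, and the force trip may have come from grip forces. I'll push the stud firmly with closed fingers to make sure.

```bash
python3 - <<'E'
from h import *
from plant import robot
p,o=lock_pose(1.57,1,0)
robot.goto([.462,.180,.26],o); robot.grip(0,20)
robot.move_straight([.462,.180,.112],.15,contact_N=8)
x=None
c=robot.move_straight([.520,.181,.112],.04,contact_N=12); S=robot.sense(); print(c,S['tcp_pos'].round(4),S['wrist_force'].round(1),S['t'])
robot.sleep(.2); print(robot.sense()['tcp_pos'].round(4),robot.sense()['wrist_force'].round(1))
S=robot.sense(); robot.move_straight(S['tcp_pos']+[-.02,0,0],.1); S=robot.sense(); robot.move_straight(S['tcp_pos']+[0,0,.15],.2)
robot.goto([.55,-.1,.35],o); print(robot.sense()['t'])
F={n:robot.grab_frame(n) for n in('scene','side')}
for n in F:
    print(n,'med',rimfit(F[n],.0605,.050,.059),'small',rimfit(F[n],.0465,.062,.075),'large',rimfit(F[n],.0735,.041,.047))
    P=cloud(F[n]);H=hsv(F[n]);m=((H[...,0]<6)|(H[...,0]>174))&(H[...,1]>170)&(P[...,2]>.098)&(P[...,2]<.14)&(np.hypot(P[...,0]-.5,P[...,1]-.15)<.12)
    print('stud',np.median(P[m],0).round(4),m.sum())
E
```

```text
True [0.4886 0.1805 0.1111] [-1.7  0.4  0.3] 49.4167
[0.4885 0.1805 0.111 ] [ 0.  -0.2  0.6]
52.0333
scene med (array([0.5117, 0.2036]), array([0.0202, 0.0161, 0.0545]), 103) small (array([0.5103, 0.207 ]), array([0.0052, 0.0002, 0.0663]), 115) large (array([0.51 , 0.201]), array([0.0086, 0.0094, 0.0438]), 122)
stud [0.5136 0.1808 0.1189] 25
side med (array([0.5099, 0.2065]), array([-0.0012,  0.011 ,  0.0547]), 115) small (array([0.5098, 0.2082]), array([-0.0101,  0.0135,  0.0669]), 118) large (array([0.5087, 0.2014]), array([0.0032, 0.0074, 0.044 ]), 125)
stud [0.5093 0.1838 0.1241] 36
```

```bash
python3 -c "
from plant import robot
print(robot.close_job())"
```

```text
the job is handed in; nothing more can be done
None
```

The job is handed in, with no verdict returned: the medium and small covers are nested level and home in the large one, and the lock arm is at its stop (a firm push moved it no further).

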